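# Shut the marked stopcock in the covered valve box

### The arm

A 6-joint arm with a two-finger parallel gripper is mounted at the origin on a cart in front of the work surface, level with it; the furniture and walls round the work are solid. World frame = base frame: x ahead of the robot, y to its left, z up, the work surface at z = 0. Lengths are in mm, angles in rad, forces in N, time in s.
With the tool pointing down it reaches from about 225 to 875 mm from the base axis. Payload 3.4 kg.
Tool frame: the origin (TCP) lies midway between the tips of the shut fingers; the grasp point (between the pads) lies 19 mm behind it; z points along the fingers, y is the line along which they close (so a half turn about z gives the same grasp; the last joint's range is limited). The gripper opens to 85 mm and grips with 20 to 120 N. Pads are 22 mm wide; open, the fingers measure 114 mm over their backs; the gripper's body (76 mm by 85 mm) begins 54 mm behind the grasp point. The pads swing forward as they close: fully open they stand 13 mm farther back than shut.
Start: joints at [-1.259, 0.276, 1.505, -0, 1.361, -0.121], TCP at [241.167, -522.017, 231.328] pointing down, gripper open.
Joint ranges: [-2.89, 2.89], [-0.75, 2.08], [0.22, 2.7], [-1.18, 4.32], [0.11, 2.71], [-2.7, 2.7]. Speed limits (rad/s): [2.57, 2.57, 3.14, 3.14, 3.14, 3.14].

### API

Orientations are given as a unit quaternion [w, x, y, z].
In Python, from bench import bot gives the robot as it stands.
- The arm moves only by the tool play_rows, never from a script. Its argument "increments" is a list of rows, each an object of numbers: "tx", "ty", "tz": the shift along the tool's x, y, z normalised to -1 to 1, where 1 is 400 mm; "rx", "ry", "rz": the turn, a rotation vector about the tool's x, y, z normalised to -1 to 1, where 1 is 30 degrees. In form: [{"tx": .., "ty": .., "tz": .., "rx": .., "ry": .., "rz": ..}, ...]. A call has 1 to 20 rows; each row is the pose to reach, as a shift and turn from the pose commanded when the call began, along the tool's axes at that moment; what a row does not reach only later rows make up. A row lasts 1/12 s, in which the tool goes at most 41.7 mm and 7.16 degrees, less where a joint would pass 70% of its speed; a pose out of reach is approached as far as the arm can. A call with a number of a shift or a turn outside -1 to 1 is refused whole. A call with a gripper value outside its range is refused whole. "claw" is the opening in per cent of the stroke, from 0 (shut) to 100 (fully open), set as the call begins (left out, the last holds). The fingers move at their own pace and stop on an object; the grip force is fixed at half the most. Time passes only in rows, so rows that repeat a pose let the fingers close. It gives the time, the measured TCP pose, the force, the opening and the grip force at its end, in the units of the state.
- bot.observe(): the state, without advancing time (a new reading comes with each control period).
- bot.get_image(name): name is "scene" or "top"; returns a dict with "color" (400x640x3 uint8, red, green, blue), "fx", "fy", "cx", "cy" (pixels), "k1" (the pictures are not rectified: a ray, as slopes to the right and down, at radius r is drawn at 1 + k1 r^2 times it, then the intrinsics apply), "R" (3x3) and "t" (3): a world point X has camera coordinates R X + t. Camera axes: x right, y down, z forward; pixel columns grow to the right and rows downward; lengths in mm; the calibration is good to about 2 mm. A picture is of the moment at which its call begins. There is no depth.
- bot.close_job(): hands the job in; it is judged then, once.
The state is a dict: "time_s": time; "joint_pos": joint angles; "dq": joint speeds; "tau": joint torques, N m; "tool_pos": TCP position; "tcp_rot": TCP orientation; "wrist_force": force on the tool from outside, world axes, zero at the start; "wrist_torque": the same for the moment, N m; "finger_gap": finger opening in mm; "grasp_force": force on a finger pad.
Only numpy, scipy, OpenCV 4.12 (cv2) and the standard library are available. Lean on these libraries where they do the work, as an engineer would, in place of code of your own. Each camera call takes 0.05 s, during which the arm holds its last target. There are 200 camera calls.

### The job

Push the loose cover plate of the grey valve box along its guides onto the deck, so that the valve bay lies open, then push the marked handle, the one with the round disc on its hub, clockwise until that valve is fully shut. Do it all by pushing with the fingers: never lift or tip the cover, leave the cover aside, leave the plain handle open, and do not disturb the loose things round the box.

Things in the scene. Friction and masses are not known exactly. Their poses are not given: they have to be found in the camera images.
- valve_box: Fixed grey steel box, 264 mm (its x) by 300 mm (its y), 90 mm high; origin at the centre of its underside on the worktop. Its -y part is the valve bay, open above; its +y part is a closed flat deck. Guides 8 mm high along both x edges and an 8 mm stop at the +y end hold the cover in line.
- bay (a point): Centre of the bay's mouth, level with the rim (box y -77 mm, 90 mm up). Inside, the bay measures 236 mm along x and 130 mm along y. Two valves stand in it, pivots at box x -60 and +52 mm, y -112 mm; which of them is the marked one varies. The handles' bars lie at heights 58 to 72 mm; pipes below reach 40 mm, valve bodies 50 mm.
- deck (a point): Centre of the deck's top (box y 69 mm, 90 mm up), 162 mm long along y: where the cover goes.
- cover: Loose flat aluminium plate, 252 mm (x) by 146 mm (y), 5 mm thick, about 0.4 kg, lying on the box; origin at the centre of its underside, axes as the box's. At the start it hides the bay (origin near box y -77 to -67 mm); it slides to the box's +y onto the deck and meets the stop with its origin at box y 71 mm. Sliding takes about 2 to 5 N.
- cover_lip (a point): Middle of the top edge of the upright lip on the cover: a plate 100 mm long (along x), 5 mm thick, standing 25 mm above the plate's top side (top edge 120 mm above the worktop). It lies 30 mm to the -y side of the cover's origin and is there to be pushed towards +y.
- marked_handle (a joint): Hinge (upright axis) of the handle to be shut: steel bar 14 mm wide and thick, 60 mm long from its pivot, with a round steel disc 38 mm across on its hub (disc top 76 mm above the worktop). 0: in line with its pipe, pointing to the box's +y (open); grows clockwise seen from above, to a firm stop at 1.571, pointing to the box's +x (fully shut). Stays where left; about 3 N at 45 mm from the pivot turns it.
- marked_pivot (a point): On the marked handle's pivot axis, at half the bar's thickness (65 mm above the worktop).
- marked_tip (a point): Middle of the free end of the marked handle, 60 mm from the pivot at the same height.
- plain_handle (a joint): Hinge of the other handle: the same bar with no disc, only a bare hub 24 mm across. It starts near 0 (open), moves in the same way, and must stay open.
- plain_pivot (a point): On the plain handle's pivot axis, at half the bar's thickness (65 mm above the worktop).
- plain_tip (a point): Middle of the free end of the plain handle, 60 mm from the pivot.
- screwdriver: Bystander: screwdriver with a thick yellow handle, 155 mm long, lying in front of the box; loose; origin at its underside.
- felt: Bystander: beige felt block 32x55x24 mm, lying beside the deck end of the box; loose; origin at its underside.
- jar: Bystander: jar with a ribbed white cap, 55 mm across, 90 mm tall, standing behind the box; loose; origin at its underside.
- big_nut: Bystander: rusty hexagon nut, 24x27x13 mm, lying in front of the box; loose; origin at its underside.

How it is judged:
By the outcome, as a careful person would: the job done as asked, in the order asked, and still so for the second after the job is handed in, with the robot touching nothing.
It also fails if it takes over 48 s, if anything falls off the work surface, if the arm or the gripper's body presses on something with over 40 N, if the wrist force passes 120 N, or if a joint passes its speed limit or range.

## Working session

There is one attempt and no reset: what is moved stays moved. The work goes in short steps, Python scripts to look and compute and a tool call to move; the robot and the scene stay as the last step left them, time stands still between calls to the robot, and variables do not carry over. Pictures are saved under pics/ and viewed, at most 10 in all, crops included, and the job is handed in when it is done.

Besides the shell and the picture viewer there is one more tool, called after ">>>" in YAML: its name, and indented under it one key for each argument. play_rows: Moves the arm, as the interface text tells. Scaled input: -1 to 1 covers 400 mm each way for a shift and 30 degrees each way for a turn. Its arguments: {"type":"object","properties":{"increments":{"type":"array","items":{"type":"object","properties":{"tx":{"type":"number","minimum":-1,"maximum":1},"ty":{"type":"number","minimum":-1,"maximum":1},"tz":{"type":"number","minimum":-1,"maximum":1},"rx":{"type":"number","minimum":-1,"maximum":1},"ry":{"type":"number","minimum":-1,"maximum":1},"rz":{"type":"number","minimum":-1,"maximum":1}}}},"claw":{"type":"number"}},"required":["increments"]}

```bash
mkdir -p pics; cat > h.py <<'E'
import sys,cv2,numpy as np
from bench import bot
def cam(n):
    im=bot.get_image(n); return im
def save(im,f): cv2.imwrite(f,im["color"][:,:,::-1])
E
python3 - <<'E'
from h import *
import pickle
for n in("scene","top"):
    im=cam(n); save(im,f"pics/{n}0.png"); pickle.dump(im,open(f"{n}0.pkl","wb"))
    print(n,im["fx"],im["fy"],im["cx"],im["cy"],im["k1"],np.round(-np.array(im["R"]).T@im["t"],0),np.round(im["R"],2).tolist())
s=bot.observe();print(s)
E
```

```text
scene 465.1313430071227 465.1313430071227 322.25826709503707 196.4572355579677 -0.1086757272462035 [ 105. -368.  488.] [[0.81, -0.58, 0.02], [-0.25, -0.39, -0.89], [0.52, 0.72, -0.46]]
top 466.4210509532008 466.4210509532008 312.96990793851256 207.51700445394633 -0.08612802336423689 [ 372.  234. 1115.] [[0.03, -1.0, 0.02], [-0.99, -0.03, -0.16], [0.16, -0.01, -0.99]]
{'time_s': 0.1, 'joint_pos': array([-1.25898230e+00,  2.76536324e-01,  1.50599286e+00,  4.34759264e-05,
        1.36069793e+00, -1.20980734e-01]), 'dq': array([ 0.00148597, -0.00038258, -0.00224632, -0.00056128,  0.00032612,
       -0.00089447]), 'tau': array([ 1.08774839e-03, -4.17702055e+01, -2.46405548e+01, -1.50414712e-04,
        5.77979677e-03, -4.49894586e-06]), 'tool_pos': array([ 241.03756793, -521.5331469 ,  230.52905028]), 'tcp_rot': array([-8.15541030e-04,  9.76677964e-01,  2.14707908e-01, -5.66998341e-05]), 'wrist_force': array([-0.41242151,  0.13436289,  0.1452241 ]), 'wrist_torque': array([-0.04289664,  0.01004521, -0.01589213]), 'grasp_force': 0.0, 'finger_gap': 85.22471110939355}
```

View pics/scene0.png

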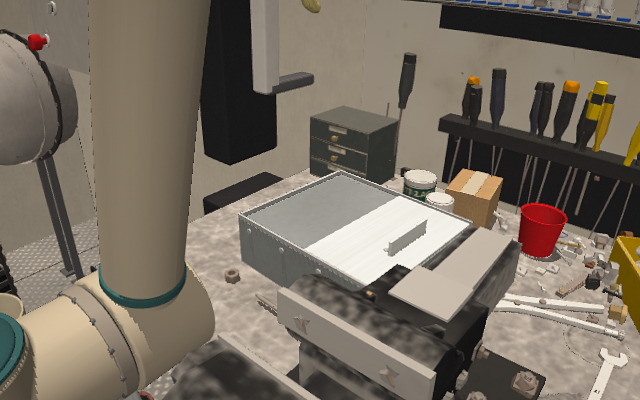

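View pics/top0.png

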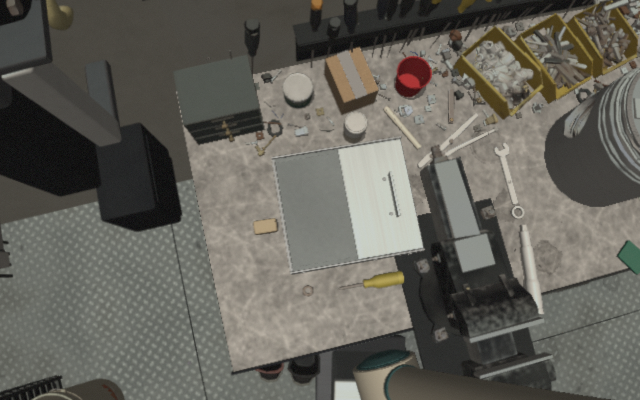

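The top view shows the grey deck on the left (px ~315,210), the white cover on the right (~380,200) and the lip at ~395,195. The box's +y therefore points to image left, with the box corners near (275,158), (403,140), (423,250) and (291,272). A dark fixture stands close to the -y end. I'll zoom in and fit the box pose.

```bash
cat >> h.py <<'E'
def proj(im,X):
    R=np.array(im["R"]);t=np.array(im["t"]).ravel()
    c=np.atleast_2d(X)@R.T+t; p=c[:,:2]/c[:,2:]
    p=p*(1+im["k1"]*(p**2).sum(1,keepdims=True))
    return p*im["fx"]+[im["cx"],im["cy"]]
def ray(im,uv,z):
    K=np.array([[im["fx"],0,im["cx"]],[0,im["fy"],im["cy"]],[0,0,1.]])
    d=np.array([0,0,0,0,0.]);
    q=(np.atleast_2d(uv)-[im["cx"],im["cy"]])/im["fx"]; p=q.copy()
    for _ in range(20): p=q/(1+im["k1"]*(p**2).sum(1,keepdims=True))
    R=np.array(im["R"]);C=-R.T@np.array(im["t"]).ravel()
    v=np.c_[p,np.ones(len(p))]@R
    return C+v*((z-C[2])/v[:,2:])
def box2w(P,X):  # P=x,y,theta
    X=np.atleast_2d(X).astype(float);c,s=np.cos(P[2]),np.sin(P[2])
    return np.c_[P[0]+c*X[:,0]-s*X[:,1],P[1]+s*X[:,0]+c*X[:,1],X[:,2]]
E
python3 - <<'E'
from h import *
import pickle
im=pickle.load(open("top0.pkl","rb"))
print(np.round(ray(im,[(275,158),(403,140),(423,250),(291,272)],98)))
print(proj(im,[(241,-522,230)]), np.round(ray(im,[(422,150),(430,250),(468,165),(430,340)],100)))
c=im["color"][120:290,260:500,::-1]
cv2.imwrite("pics/topz.png",cv2.resize(c,None,fx=3.3,fy=3.3,interpolation=cv2.INTER_CUBIC))
E
```

```text
[[649. 308.  98.]
 [701.  18.  98.]
 [451. -25.  98.]
 [396. 263.  98.]]
[[681.6717868  354.98472556]] [[ 678.  -25.  100.]
 [ 451.  -40.  100.]
 [ 647. -131.  100.]
 [ 258.  -39.  100.]]
```

View pics/topz.png

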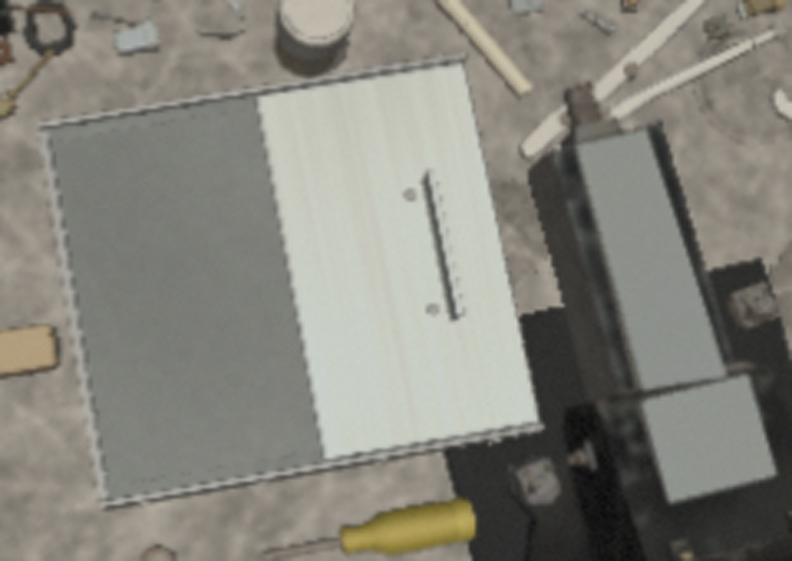

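The zoom confirms the box corners and the lip ends, near zoom px (428,175) and (456,318). The vise stands about 40 mm beyond the -y end. Next I'll fit the box pose, the cover and the vise height.

```bash
python3 - <<'E'
from h import *
import pickle
from scipy.optimize import least_squares as ls
T=pickle.load(open("top0.pkl","rb"));S=pickle.load(open("scene0.pkl","rb"))
z=lambda a:np.array(a)/3.3+[260,120]
C=z([(42,126),(465,60),(540,430),(103,505)])
X=np.array([(132,150,98),(132,-150,98),(-132,-150,98),(-132,150,98)])
r=ls(lambda P:(proj(T,box2w(P,X))-C).ravel(),[550,140,.18])
P=r.x;print("box",P,np.round(r.fun,1))
print("scene corners",np.round(proj(S,box2w(P,X))))
inv=lambda w:np.c_[(w[:,:2]-P[:2])@np.array([[np.cos(P[2]),-np.sin(P[2])],[np.sin(P[2]),np.cos(P[2])]]),w[:,2]]
print("cover edge",np.round(inv(ray(T,z([(260,98),(325,458)]),95)),1),"lip",np.round(inv(ray(T,z([(428,175),(456,318)]),120)),1))
for a,b in (((454,242.7),None),((462,271.5),(388,287)),((495,263),(447,320))):
    if b is None: continue
    h=np.linspace(0,250,251)
    d=[np.linalg.norm(proj(S,ray(T,[a],k))[0]-b) for k in h];k=int(np.argmin(d));print("vise h",h[k],d[k],np.round(ray(T,[a],h[k])))
d=dict(P=P.tolist());import json;json.dump(d,open("box.json","w"))
E
```

```text
box [5.49532870e+02 1.43001157e+02 1.93899239e-01] [-1.1 -0.9  0.7 -1.2  1.5  0.8 -1.   1.1]
scene corners [[341. 170.]
 [475. 223.]
 [380. 295.]
 [238. 214.]]
cover edge [[ 125.9   -2.8   95. ]
 [-123.8   -2.2   95. ]] lip [[  48.7 -101.3  120. ]
 [ -48.9 -101.   120. ]]
vise h 170.0 1.332505666445307 [[403. -87. 170.]]
vise h 166.0 3.3887468565496524 [[ 422. -159.  166.]]
```

```bash
python3 - <<'E'
from h import *
import pickle,json
T=pickle.load(open("top0.pkl","rb"));S=pickle.load(open("scene0.pkl","rb"));P=json.load(open("box.json"))["P"]
inv=lambda w:np.c_[(w[:,:2]-P[:2])@np.array([[np.cos(P[2]),-np.sin(P[2])],[np.sin(P[2]),np.cos(P[2])]]),w[:,2]]
z=lambda a:np.array(a)/3.3+[260,120]
q=z([(530,170),(562,148),(590,85),(565,310),(600,400),(578,145),(655,125),(640,390),(668,500)])
for h in(120,168):print(h,np.round(inv(ray(T,q,h))).tolist())
for n,X in dict(lip=[(0,-105,120)],pre=[(0,-122,101)],A=[(-90,-80,60)],B=[(20,-80,60)]).items():print(n,np.round(box2w(P,X)))
c=S["color"][150:400,220:560,::-1];cv2.imwrite("pics/scz.png",cv2.resize(c,None,fx=2.3,fy=2.3,interpolation=cv2.INTER_CUBIC))
E
```

```text
120 [[41.0, -170.0, 120.0], [53.0, -195.0, 120.0], [93.0, -223.0, 120.0], [-56.0, -174.0, 120.0], [-118.0, -185.0, 120.0], [53.0, -206.0, 120.0], [58.0, -262.0, 120.0], [-116.0, -212.0, 120.0], [-189.0, -216.0, 120.0]]
168 [[32.0, -156.0, 168.0], [42.0, -179.0, 168.0], [81.0, -206.0, 168.0], [-61.0, -159.0, 168.0], [-120.0, -170.0, 168.0], [43.0, -190.0, 168.0], [48.0, -243.0, 168.0], [-118.0, -196.0, 168.0], [-188.0, -199.0, 168.0]]
lip [[570.  40. 120.]]
pre [[573.  23. 101.]]
A [[477.  47.  60.]]
B [[585.  68.  60.]]
```

View pics/scz.png

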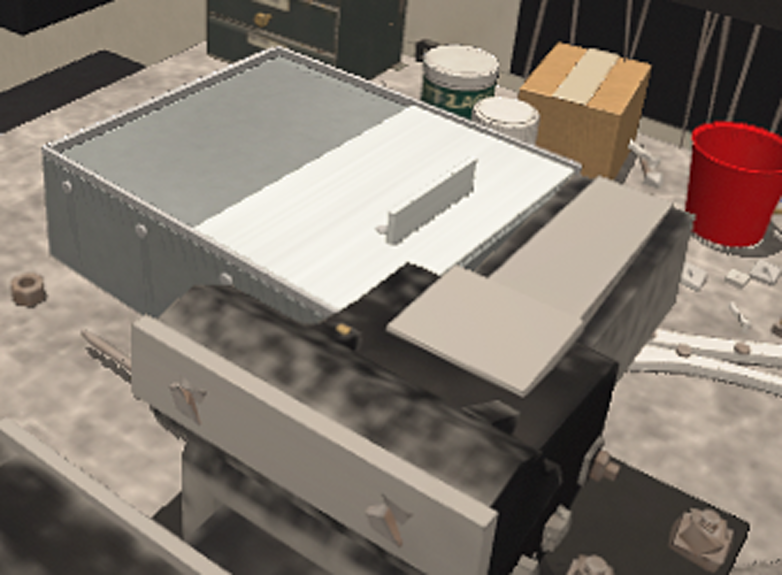

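The vise's top plates sit about 168 mm high at box y below about -156, so the gripper body has to stay above it or at +y of it. I'll push the lip with shut fingers, approaching from above.

```bash
cat >> h.py <<'E'
import json
from scipy.spatial.transform import Rotation as Ro
def plan(*targets,yaw=None):
    "targets: box-frame xyz; prints normalised increments from the present pose"
    P=json.load(open("box.json"))["P"]; s=bot.observe(); q=s["tcp_rot"]; R=Ro.from_quat([q[1],q[2],q[3],q[0]])
    inv=lambda w:np.append(np.array([[np.cos(P[2]),np.sin(P[2])],[-np.sin(P[2]),np.cos(P[2])]])@(w[:2]-P[:2]),w[2])
    print("now box",np.round(inv(s["tool_pos"]),1),"t",s["time_s"],"F",np.round(s["wrist_force"],1),"gap",round(s["finger_gap"],1))
    G=Ro.from_euler("z",P[2])*Ro.from_quat([1,0,0,0]) # tool x=box x, z down
    print("rot",np.round((R.inv()*G).as_rotvec(degrees=True)/30,3))
    for X in targets: print(X,np.round(R.inv().apply(box2w(P,X)[0]-s["tool_pos"])/400,4))
E
python3 -c "
from h import *
plan((0,-170,270),(0,-126,270),(0,-126,140))"
```

```text
now box [-430.8 -592.6  230.5] t 0.1 F [-0.4  0.1  0.1] gap 85.2
rot [-0.003 -0.     0.456]
(0, -170, 270) [ 1.2964 -0.7719 -0.0971]
(0, -126, 270) [ 1.3224 -0.8788 -0.0969]
(0, -126, 140) [ 1.3223 -0.8783  0.2281]
```

>>> play_rows:
  claw: 0
  increments:
    - {"tz": -0.1}
    - {"tx": 0.1, "ty": -0.06, "tz": -0.1, "rz": 0.1}
    - {"tx": 0.2, "ty": -0.13, "tz": -0.1, "rz": 0.2}
    - {"tx": 0.28, "ty": -0.19, "tz": -0.1, "rz": 0.3}
    - {"tx": 0.36, "ty": -0.25, "tz": -0.1, "rz": 0.4}
    - {"tx": 0.44, "ty": -0.31, "tz": -0.1, "rz": 0.456}
    - {"tx": 0.52, "ty": -0.36, "tz": -0.1, "rz": 0.456}
    - {"tx": 0.6, "ty": -0.41, "tz": -0.1, "rz": 0.456}
    - {"tx": 0.7, "ty": -0.47, "tz": -0.1, "rz": 0.456}
    - {"tx": 0.7, "ty": -0.47, "tz": -0.1, "rz": 0.456}
    - {"tx": 0.7, "ty": -0.47, "tz": -0.1, "rz": 0.456}

```text
$.increments[0]: bad value
```

```bash
python3 -c "
from h import *
plan((0,-126,270),(0,-126,140))"
```

```text
now box [-430.8 -592.6  230.5] t 0.1 F [-0.4  0.1  0.1] gap 85.2
rot [-0.003 -0.     0.456]
(0, -126, 270) [ 1.3224 -0.8788 -0.0969]
(0, -126, 140) [ 1.3223 -0.8783  0.2281]
```

>>> play_rows:
  claw: 0
  increments:
    - {"tx": 0, "ty": 0, "tz": -0.1, "rx": 0, "ry": 0, "rz": 0}
    - {"tx": 0.2, "ty": -0.13, "tz": -0.1, "rx": 0, "ry": 0, "rz": 0.2}
    - {"tx": 0.4, "ty": -0.27, "tz": -0.1, "rx": 0, "ry": 0, "rz": 0.4}
    - {"tx": 0.7, "ty": -0.47, "tz": -0.1, "rx": 0, "ry": 0, "rz": 0.456}
    - {"tx": 0.7, "ty": -0.47, "tz": -0.1, "rx": 0, "ry": 0, "rz": 0.456}
    - {"tx": 0.7, "ty": -0.47, "tz": -0.1, "rx": 0, "ry": 0, "rz": 0.456}
    - {"tx": 0.7, "ty": -0.47, "tz": -0.1, "rx": 0, "ry": 0, "rz": 0.456}
    - {"tx": 0.7, "ty": -0.47, "tz": -0.1, "rx": 0, "ry": 0, "rz": 0.456}
    - {"tx": 0.7, "ty": -0.47, "tz": -0.1, "rx": 0, "ry": 0, "rz": 0.456}
    - {"tx": 0.7, "ty": -0.47, "tz": -0.1, "rx": 0, "ry": 0, "rz": 0.456}

```text
time_s: 0.93
tool_pos: [418.8, -227.6, 271.2]
tcp_rot: [-0.002, 0.995, 0.1, 0.001]
wrist_force: [-0.5, -0.2, 1.0]
finger_gap: -0.0
grasp_force: 0.0
```

```bash
python3 -c "
from h import *
plan((0,-126,270),(0,-126,140))"
```

```text
now box [-199.7 -338.5  271.2] t 0.9333 F [-0.5 -0.2  1. ] gap -0.0
rot [-0.008 -0.005  0.012]
(0, -126, 270) [ 0.5026 -0.528   0.0065]
(0, -126, 140) [ 0.5017 -0.5267  0.3315]
```

>>> play_rows:
  increments:
    - {"tx": 0.5, "ty": -0.525, "tz": 0, "rx": 0, "ry": 0, "rz": 0}
    - {"tx": 0.5, "ty": -0.525, "tz": 0, "rx": 0, "ry": 0, "rz": 0}
    - {"tx": 0.5, "ty": -0.525, "tz": 0, "rx": 0, "ry": 0, "rz": 0}
    - {"tx": 0.5, "ty": -0.525, "tz": 0, "rx": 0, "ry": 0, "rz": 0}
    - {"tx": 0.5, "ty": -0.525, "tz": 0, "rx": 0, "ry": 0, "rz": 0}
    - {"tx": 0.5, "ty": -0.525, "tz": 0, "rx": 0, "ry": 0, "rz": 0}
    - {"tx": 0.5, "ty": -0.525, "tz": 0, "rx": 0, "ry": 0, "rz": 0}
    - {"tx": 0.5, "ty": -0.525, "tz": 0, "rx": 0, "ry": 0, "rz": 0}
    - {"tx": 0.5, "ty": -0.525, "tz": 0.1, "rx": 0, "ry": 0, "rz": 0}
    - {"tx": 0.5, "ty": -0.525, "tz": 0.2, "rx": 0, "ry": 0, "rz": 0}
    - {"tx": 0.5, "ty": -0.525, "tz": 0.28, "rx": 0, "ry": 0, "rz": 0}
    - {"tx": 0.5, "ty": -0.525, "tz": 0.28, "rx": 0, "ry": 0, "rz": 0}
    - {"tx": 0.5, "ty": -0.525, "tz": 0.28, "rx": 0, "ry": 0, "rz": 0}

```text
time_s: 2.02
tool_pos: [570.9, 10.2, 157.9]
tcp_rot: [-0.0, 0.995, 0.097, -0.002]
wrist_force: [0.3, 0.1, 0.9]
finger_gap: -0.1
grasp_force: 0.0
```

```bash
python3 - <<'E'
from h import *
plan((0,-128,106),(0,-100,106))
im=cam("scene");c=im["color"][40:340,260:560,::-1];cv2.imwrite("pics/s1.png",cv2.resize(c,None,fx=2,fy=2,interpolation=cv2.INTER_CUBIC))
E
```

```text
now box [  -4.6 -134.4  157.9] t 2.0167 F [0.3 0.1 0.9] gap -0.1
rot [-0.002  0.009 -0.   ]
(0, -128, 106) [ 0.0122 -0.016   0.1296]
(0, -100, 106) [ 0.0122 -0.086   0.1297]
```

View pics/s1.png

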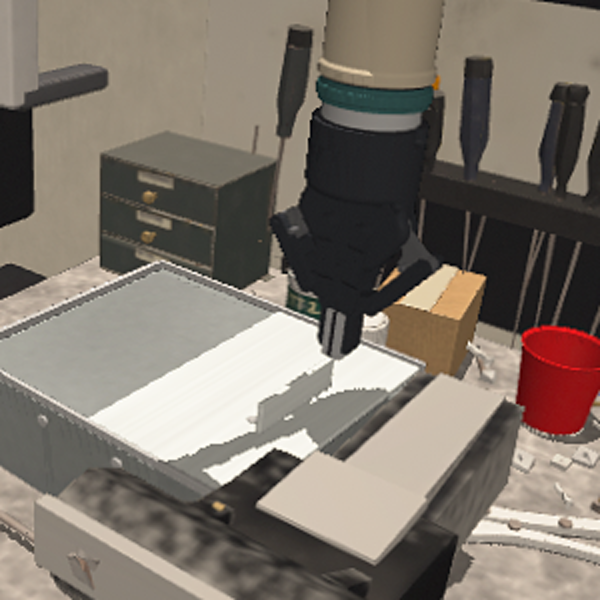

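The fingers hang above the cover just behind the lip (tip at px ~338,355). When shut, the linkage spreads widely along tool y, so I'll turn 90° to keep that spread along box x, away from the vise.

```bash
python3 -c "
from h import *
print(bot.observe()['joint_pos'])"
```

```text
[-1.03775855e-01  3.20583957e-01  1.62368413e+00 -3.12592093e-04
  1.19679722e+00  1.27362357e+00]
```

>>> play_rows:
  increments:
    - {"tx": 0, "ty": 0, "tz": 0, "rx": 0, "ry": 0, "rz": -1}
    - {"tx": 0, "ty": 0, "tz": 0, "rx": 0, "ry": 0, "rz": -1}
    - {"tx": 0, "ty": 0, "tz": 0, "rx": 0, "ry": 0, "rz": -1}
    - {"tx": 0, "ty": 0, "tz": 0, "rx": 0, "ry": 0, "rz": -1}
    - {"tx": 0, "ty": 0, "tz": 0, "rx": 0, "ry": 0, "rz": -1}

```text
time_s: 2.48
tool_pos: [574.4, 10.1, 162.6]
tcp_rot: [0.001, 0.936, 0.352, 0.003]
wrist_force: [-0.2, 0.6, 0.3]
finger_gap: 0.1
grasp_force: 0.0
```

>>> play_rows:
  increments:
    - {"tx": 0, "ty": 0, "tz": 0, "rx": 0, "ry": 0, "rz": -1}
    - {"tx": 0, "ty": 0, "tz": 0, "rx": 0, "ry": 0, "rz": -1}
    - {"tx": 0, "ty": 0, "tz": 0, "rx": 0, "ry": 0, "rz": -1}
    - {"tx": 0, "ty": 0, "tz": 0, "rx": 0, "ry": 0, "rz": -1}
    - {"tx": 0, "ty": 0, "tz": 0, "rx": 0, "ry": 0, "rz": -1}

```text
time_s: 2.9
tool_pos: [573.7, 10.3, 161.6]
tcp_rot: [0.001, 0.813, 0.582, 0.002]
wrist_force: [-0.1, 0.9, 0.9]
finger_gap: 0.1
grasp_force: 0.0
```

>>> play_rows:
  increments:
    - {"tx": 0, "ty": 0, "tz": 0, "rx": 0, "ry": 0, "rz": -1}
    - {"tx": 0, "ty": 0, "tz": 0, "rx": 0, "ry": 0, "rz": -1}
    - {"tx": 0, "ty": 0, "tz": 0, "rx": 0, "ry": 0, "rz": -1}
    - {"tx": 0, "ty": 0, "tz": 0, "rx": 0, "ry": 0, "rz": -1}
    - {"tx": 0, "ty": 0, "tz": 0, "rx": 0, "ry": 0, "rz": -1}
    - {"tx": 0, "ty": 0, "tz": 0, "rx": 0, "ry": 0, "rz": -1}

```text
time_s: 3.4
tool_pos: [573.0, 10.5, 160.5]
tcp_rot: [0.001, 0.637, 0.771, 0.001]
wrist_force: [-0.5, -0.1, -0.3]
finger_gap: 0.1
grasp_force: 0.0
```

```bash
python3 -c "
from h import *
plan((0,-128,106),(0,-50,106),(0,28,106))"
```

```text
now box [  -2.5 -134.5  160.5] t 3.4 F [-0.5 -0.1 -0.3] gap 0.1
rot [ 4.000e-03 -2.000e-03  2.992e+00]
(0, -128, 106) [0.0165 0.006  0.1362]
(0, -50, 106) [0.2115 0.0051 0.136 ]
(0, 28, 106) [0.4065 0.0043 0.1359]
```

>>> play_rows:
  increments:
    - {"tx": 0.016, "ty": 0.005, "tz": 0.05, "rx": 0, "ry": 0, "rz": 0}
    - {"tx": 0.016, "ty": 0.005, "tz": 0.1, "rx": 0, "ry": 0, "rz": 0}
    - {"tx": 0.016, "ty": 0.005, "tz": 0.136, "rx": 0, "ry": 0, "rz": 0}
    - {"tx": 0.016, "ty": 0.005, "tz": 0.136, "rx": 0, "ry": 0, "rz": 0}
    - {"tx": 0.016, "ty": 0.005, "tz": 0.136, "rx": 0, "ry": 0, "rz": 0}

```text
time_s: 3.82
tool_pos: [572.9, 17.3, 104.8]
tcp_rot: [-0.0, 0.636, 0.771, -0.0]
wrist_force: [0.3, -0.8, 1.0]
finger_gap: -0.1
grasp_force: 0.0
```

>>> play_rows:
  increments:
    - {"tx": 0.01, "ty": 0, "tz": 0, "rx": 0, "ry": 0, "rz": 0}
    - {"tx": 0.02, "ty": 0, "tz": 0, "rx": 0, "ry": 0, "rz": 0}
    - {"tx": 0.03, "ty": 0, "tz": 0, "rx": 0, "ry": 0, "rz": 0}
    - {"tx": 0.045, "ty": 0, "tz": 0, "rx": 0, "ry": 0, "rz": 0}
    - {"tx": 0.06, "ty": 0, "tz": 0, "rx": 0, "ry": 0, "rz": 0}
    - {"tx": 0.075, "ty": 0, "tz": 0, "rx": 0, "ry": 0, "rz": 0}

```text
time_s: 4.32
tool_pos: [567.8, 46.9, 105.7]
tcp_rot: [0.001, 0.635, 0.772, 0.0]
wrist_force: [0.7, -3.0, 2.1]
finger_gap: -0.1
grasp_force: 1.4
```

```bash
python3 -c "
from h import *
plan((0,-50,106),(0,15,106))"
```

```text
now box [ -0.6 -97.8 105.7] t 4.3167 F [ 0.7 -3.   2.1] gap -0.1
rot [ 0.005 -0.     3.001]
(0, -50, 106) [ 0.1194  0.0016 -0.001 ]
(0, 15, 106) [ 0.2819  0.0017 -0.0012]
```

Contact is made and sliding takes about 3 N. I'll continue.

>>> play_rows:
  increments:
    - {"tx": 0.025, "ty": 0, "tz": 0, "rx": 0, "ry": 0, "rz": 0}
    - {"tx": 0.05, "ty": 0, "tz": 0, "rx": 0, "ry": 0, "rz": 0}
    - {"tx": 0.075, "ty": 0, "tz": 0, "rx": 0, "ry": 0, "rz": 0}
    - {"tx": 0.1, "ty": 0, "tz": 0, "rx": 0, "ry": 0, "rz": 0}
    - {"tx": 0.125, "ty": 0, "tz": 0, "rx": 0, "ry": 0, "rz": 0}
    - {"tx": 0.15, "ty": 0, "tz": 0, "rx": 0, "ry": 0, "rz": 0}
    - {"tx": 0.175, "ty": 0, "tz": 0, "rx": 0, "ry": 0, "rz": 0}
    - {"tx": 0.2, "ty": 0, "tz": 0, "rx": 0, "ry": 0, "rz": 0}
    - {"tx": 0.22, "ty": 0, "tz": 0, "rx": 0, "ry": 0, "rz": 0}
    - {"tx": 0.24, "ty": 0, "tz": 0, "rx": 0, "ry": 0, "rz": 0}
    - {"tx": 0.255, "ty": 0, "tz": 0, "rx": 0, "ry": 0, "rz": 0}
    - {"tx": 0.265, "ty": 0, "tz": 0, "rx": 0, "ry": 0, "rz": 0}
    - {"tx": 0.27, "ty": 0, "tz": 0, "rx": 0, "ry": 0, "rz": 0}

```text
time_s: 5.4
tool_pos: [546.2, 153.3, 104.8]
tcp_rot: [-0.0, 0.635, 0.772, -0.0]
wrist_force: [0.6, -2.4, 1.9]
finger_gap: 0.1
grasp_force: 1.4
```

>>> play_rows:
  increments:
    - {"tx": 0.005, "ty": 0, "tz": 0, "rx": 0, "ry": 0, "rz": 0}
    - {"tx": 0.01, "ty": 0, "tz": 0, "rx": 0, "ry": 0, "rz": 0}
    - {"tx": 0.015, "ty": 0, "tz": 0, "rx": 0, "ry": 0, "rz": 0}
    - {"tx": 0.02, "ty": 0, "tz": 0, "rx": 0, "ry": 0, "rz": 0}
    - {"tx": 0.02, "ty": 0, "tz": 0, "rx": 0, "ry": 0, "rz": 0}

```text
time_s: 5.82
tool_pos: [544.7, 161.0, 104.8]
tcp_rot: [-0.0, 0.635, 0.772, 0.0]
wrist_force: [-0.0, -0.7, 0.6]
finger_gap: -0.1
grasp_force: 0.7
```

```bash
python3 -c "
from h import *
plan((0,28,106))"
```

```text
now box [ -1.2  18.6 104.8] t 5.8167 F [-0.  -0.7  0.6] gap -0.1
rot [-1.e-03 -1.e-03  3.e+00]
(0, 28, 106) [ 0.0236  0.0031 -0.003 ]
```

Next come small steps until the stop, with the force checked in each result.

>>> play_rows:
  increments:
    - {"tx": 0.005, "ty": 0, "tz": 0, "rx": 0, "ry": 0, "rz": 0}
    - {"tx": 0.01, "ty": 0, "tz": 0, "rx": 0, "ry": 0, "rz": 0}
    - {"tx": 0.015, "ty": 0, "tz": 0, "rx": 0, "ry": 0, "rz": 0}
    - {"tx": 0.0175, "ty": 0, "tz": 0, "rx": 0, "ry": 0, "rz": 0}

```text
time_s: 6.15
tool_pos: [543.3, 167.8, 104.8]
tcp_rot: [-0.0, 0.635, 0.772, -0.0]
wrist_force: [1.0, -2.6, 0.3]
finger_gap: 0.2
grasp_force: 1.2
```

```bash
python3 - <<'E'
from h import *
plan((0,28,106))
im=cam("top");save(im,"pics/t2full.png");c=im["color"][120:290,260:500,::-1];cv2.imwrite("pics/t2.png",cv2.resize(c,None,fx=3.3,fy=3.3,interpolation=cv2.INTER_CUBIC))
E
```

```text
now box [ -1.3  25.5 104.8] t 6.15 F [ 1.  -2.6  0.3] gap 0.2
rot [-1.e-03  0.e+00  3.e+00]
(0, 28, 106) [ 0.0063  0.0033 -0.0031]
```

View pics/t2.png

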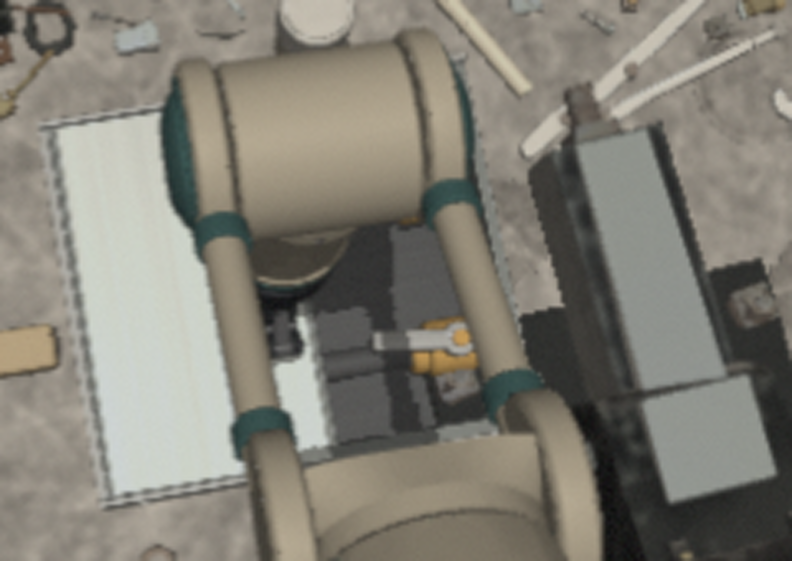

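The cover now lies over the deck, almost at the stop. The lower handle (zoom px ~460,340, box x=-60) shows a small bare hub, so the marked one should be at x=+52. One more nudge.

>>> play_rows:
  increments:
    - {"tx": 0.0025, "ty": 0, "tz": 0, "rx": 0, "ry": 0, "rz": 0}
    - {"tx": 0.005, "ty": 0, "tz": 0, "rx": 0, "ry": 0, "rz": 0}
    - {"tx": 0.0075, "ty": 0, "tz": 0, "rx": 0, "ry": 0, "rz": 0}

```text
time_s: 6.45
tool_pos: [542.8, 170.5, 104.8]
tcp_rot: [-0.0, 0.635, 0.772, -0.0]
wrist_force: [0.1, -1.9, 0.2]
finger_gap: -0.1
grasp_force: 1.1
```

>>> play_rows:
  increments:
    - {"tx": -0.02, "ty": 0, "tz": 0, "rx": 0, "ry": 0, "rz": 0}
    - {"tx": -0.04, "ty": 0, "tz": -0.03, "rx": 0, "ry": 0, "rz": 0}
    - {"tx": -0.06, "ty": 0, "tz": -0.12, "rx": 0, "ry": 0, "rz": 0}
    - {"tx": -0.1, "ty": -0.1, "tz": -0.2, "rx": 0, "ry": 0, "rz": 0}
    - {"tx": -0.1, "ty": -0.2, "tz": -0.25, "rx": 0, "ry": 0, "rz": 0}
    - {"tx": -0.1, "ty": -0.3, "tz": -0.25, "rx": 0, "ry": 0, "rz": 0}
    - {"tx": -0.1, "ty": -0.4, "tz": -0.25, "rx": 0, "ry": 0, "rz": 0}
    - {"tx": -0.1, "ty": -0.5, "tz": -0.25, "rx": 0, "ry": 0, "rz": 0}
    - {"tx": -0.1, "ty": -0.5, "tz": -0.25, "rx": 0, "ry": 0, "rz": 0}
    - {"tx": -0.1, "ty": -0.5, "tz": -0.25, "rx": 0, "ry": 0, "rz": 0}

```text
time_s: 7.28
tool_pos: [351.1, 92.5, 204.9]
tcp_rot: [-0.0, 0.635, 0.772, 0.0]
wrist_force: [-0.1, 0.7, -0.3]
finger_gap: -0.2
grasp_force: 0.0
```

```bash
python3 - <<'E'
from h import *
import pickle
plan((0,-65,170))
im=cam("top");pickle.dump(im,open("t3.pkl","wb"));c=im["color"][120:290,260:500,::-1];cv2.imwrite("pics/t3.png",cv2.resize(c,None,fx=3.3,fy=3.3,interpolation=cv2.INTER_CUBIC))
E
```

```text
now box [-204.4  -11.4  204.9] t 7.2833 F [-0.1  0.7 -0.3] gap -0.2
rot [-2.000e-03 -1.000e-03  2.999e+00]
(0, -65, 170) [-0.134   0.5111  0.087 ]
```

View pics/t3.png

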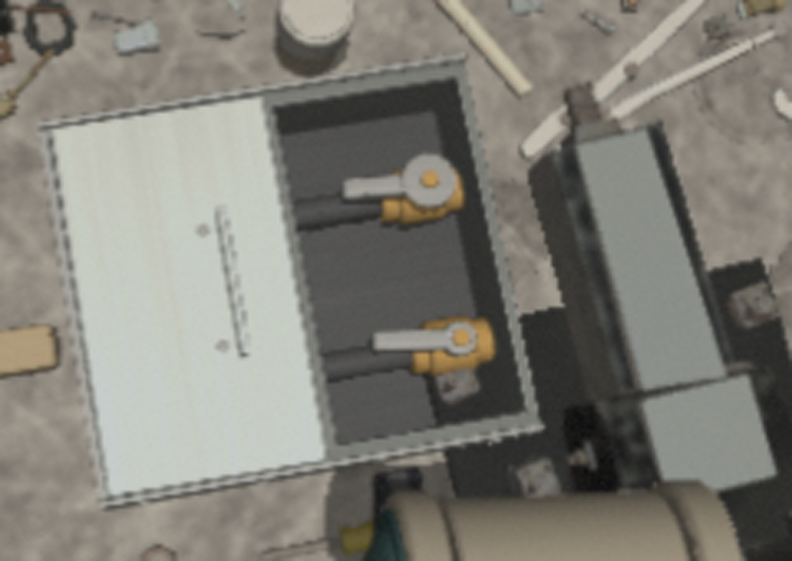

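The bay is open. The marked handle (disc) is at zoom px (430,182) with its tip near (345,188), and the plain one is at (460,338) with its tip near (374,342). I'll measure both.

```bash
python3 - <<'E'
from h import *
import pickle
T=pickle.load(open("t3.pkl","rb"));P=json.load(open("box.json"))["P"]
inv=lambda w:np.c_[(w[:,:2]-P[:2])@np.array([[np.cos(P[2]),-np.sin(P[2])],[np.sin(P[2]),np.cos(P[2])]]),w[:,2]]
z=lambda a:np.array(a)/3.3+[260,120]
print(np.round(inv(ray(T,z([(430,182),(345,188),(460,338),(374,342)]),73)),1))
print(np.round(inv(ray(T,z([(268,97),(327,460)]),95)),1))
plan((20,-62,170),(20,-62,60))
E
```

```text
[[  53.3 -112.3   73. ]
 [  58.6  -52.6   73. ]
 [ -57.9 -111.6   73. ]
 [ -50.8  -52.5   73. ]]
[[ 125.7   -8.4   95. ]
 [-125.3   -3.3   95. ]]
now box [-201.4  -11.7  205.3] t 7.3333 F [ 0.2  0.3 -0.2] gap 0.2
rot [ 0.003 -0.004  2.999]
(20, -62, 170) [-0.1256  0.5534  0.0897]
(20, -62, 60) [-0.1257  0.5528  0.3647]
```

>>> play_rows:
  increments:
    - {"tx": -0.126, "ty": 0.1, "tz": 0, "rx": 0, "ry": 0, "rz": 0}
    - {"tx": -0.126, "ty": 0.2, "tz": 0, "rx": 0, "ry": 0, "rz": 0}
    - {"tx": -0.126, "ty": 0.3, "tz": 0, "rx": 0, "ry": 0, "rz": 0}
    - {"tx": -0.126, "ty": 0.4, "tz": 0, "rx": 0, "ry": 0, "rz": 0}
    - {"tx": -0.126, "ty": 0.5, "tz": 0, "rx": 0, "ry": 0, "rz": 0}
    - {"tx": -0.126, "ty": 0.537, "tz": 0.05, "rx": 0, "ry": 0, "rz": 0}
    - {"tx": -0.126, "ty": 0.537, "tz": 0.1, "rx": 0, "ry": 0, "rz": 0}
    - {"tx": -0.126, "ty": 0.537, "tz": 0.1, "rx": 0, "ry": 0, "rz": 0}
    - {"tx": -0.126, "ty": 0.537, "tz": 0.1, "rx": 0, "ry": 0, "rz": 0}

```text
time_s: 8.08
tool_pos: [575.3, 84.8, 162.8]
tcp_rot: [-0.002, 0.635, 0.772, -0.001]
wrist_force: [0.4, 0.3, 0.3]
finger_gap: 0.1
grasp_force: 0.0
```

```bash
python3 - <<'E'
from h import *
plan((13,-64,100),(13,-64,58))
E
```

```text
now box [ 14.1 -62.1 162.8] t 8.0833 F [0.4 0.3 0.3] gap 0.1
rot [-0.007  0.004  3.   ]
(13, -64, 100) [-0.0049 -0.0021  0.157 ]
(13, -64, 58) [-0.005  -0.0017  0.262 ]
```

>>> play_rows:
  increments:
    - {"tx": -0.005, "ty": 0, "tz": 0.06, "rx": 0, "ry": 0, "rz": 0}
    - {"tx": -0.005, "ty": 0, "tz": 0.12, "rx": 0, "ry": 0, "rz": 0}
    - {"tx": -0.005, "ty": 0, "tz": 0.18, "rx": 0, "ry": 0, "rz": 0}
    - {"tx": -0.005, "ty": 0, "tz": 0.22, "rx": 0, "ry": 0, "rz": 0}
    - {"tx": -0.005, "ty": 0, "tz": 0.26, "rx": 0, "ry": 0, "rz": 0}
    - {"tx": -0.005, "ty": 0, "tz": 0.26, "rx": 0, "ry": 0, "rz": 0}
    - {"tx": -0.005, "ty": 0, "tz": 0.26, "rx": 0, "ry": 0, "rz": 0}

```text
time_s: 8.67
tool_pos: [575.6, 82.6, 61.6]
tcp_rot: [0.0, 0.635, 0.772, 0.0]
wrist_force: [0.7, 0.6, 0.7]
finger_gap: -0.1
grasp_force: 0.0
```

```bash
python3 - <<'E'
from h import *
W=[]
for d in (0,8,16,24,32,40,48,56,64,72,80,85,88,90,92):
    t=np.radians(d);r=46-5*d/90;h=14.5*np.cos(t)+11*abs(np.sin(t))+7
    W.append((round(52.5+r*np.sin(t)-h*np.cos(t),1),round(-112+r*np.cos(t)+h*np.sin(t),1),58))
plan(*W)
E
```

```text
now box [ 13.9 -64.3  61.6] t 8.6667 F [0.7 0.6 0.7] gap -0.1
rot [ 1.e-03 -1.e-03  3.e+00]
(np.float64(31.0), np.float64(-66.0), 58) [-0.0043  0.0427  0.0091]
(np.float64(36.2), np.float64(-63.7), 58) [0.0014 0.0557 0.0091]
(np.float64(41.9), np.float64(-62.0), 58) [0.0057 0.07   0.0091]
(np.float64(48.1), np.float64(-61.1), 58) [0.0079 0.0855 0.0091]
(np.float64(54.6), np.float64(-61.2), 58) [0.0077 0.1017 0.0091]
(np.float64(61.4), np.float64(-62.3), 58) [0.0049 0.1187 0.0091]
(np.float64(68.1), np.float64(-64.5), 58) [-0.0006  0.1355  0.0092]
(np.float64(74.5), np.float64(-67.9), 58) [-0.0091  0.1515  0.0092]
(np.float64(80.5), np.float64(-72.5), 58) [-0.0206  0.1665  0.0092]
(np.float64(85.7), np.float64(-78.2), 58) [-0.0348  0.1795  0.0092]
(np.float64(89.9), np.float64(-84.7), 58) [-0.0511  0.19    0.0092]
(np.float64(91.9), np.float64(-89.3), 58) [-0.0626  0.195   0.0092]
(np.float64(92.9), np.float64(-92.1), 58) [-0.0696  0.1975  0.0092]
(np.float64(93.5), np.float64(-94.0), 58) [-0.0743  0.199   0.0092]
(np.float64(94.0), np.float64(-96.0), 58) [-0.0793  0.2002  0.0092]
```

>>> play_rows:
  increments:
    - {"tx": -0.004, "ty": 0.02, "tz": 0.008, "rx": 0, "ry": 0, "rz": 0}
    - {"tx": -0.004, "ty": 0.043, "tz": 0.008, "rx": 0, "ry": 0, "rz": 0}
    - {"tx": 0.001, "ty": 0.056, "tz": 0.008, "rx": 0, "ry": 0, "rz": 0}
    - {"tx": 0.006, "ty": 0.07, "tz": 0.008, "rx": 0, "ry": 0, "rz": 0}
    - {"tx": 0.008, "ty": 0.086, "tz": 0.008, "rx": 0, "ry": 0, "rz": 0}
    - {"tx": 0.008, "ty": 0.102, "tz": 0.008, "rx": 0, "ry": 0, "rz": 0}
    - {"tx": 0.005, "ty": 0.119, "tz": 0.008, "rx": 0, "ry": 0, "rz": 0}
    - {"tx": 0, "ty": 0.136, "tz": 0.008, "rx": 0, "ry": 0, "rz": 0}
    - {"tx": -0.009, "ty": 0.152, "tz": 0.008, "rx": 0, "ry": 0, "rz": 0}
    - {"tx": -0.021, "ty": 0.167, "tz": 0.008, "rx": 0, "ry": 0, "rz": 0}
    - {"tx": -0.035, "ty": 0.18, "tz": 0.008, "rx": 0, "ry": 0, "rz": 0}
    - {"tx": -0.051, "ty": 0.19, "tz": 0.008, "rx": 0, "ry": 0, "rz": 0}
    - {"tx": -0.063, "ty": 0.195, "tz": 0.008, "rx": 0, "ry": 0, "rz": 0}
    - {"tx": -0.065, "ty": 0.195, "tz": 0.008, "rx": 0, "ry": 0, "rz": 0}

```text
time_s: 9.83
tool_pos: [657.1, 72.7, 57.2]
tcp_rot: [-0.001, 0.636, 0.772, 0.0]
wrist_force: [-3.0, 3.4, -2.4]
finger_gap: -0.1
grasp_force: 1.6
```

>>> play_rows:
  increments:
    - {"tx": -0.004, "ty": 0, "tz": 0, "rx": 0, "ry": 0, "rz": 0}
    - {"tx": -0.008, "ty": 0, "tz": 0, "rx": 0, "ry": 0, "rz": 0}
    - {"tx": -0.01, "ty": 0, "tz": 0, "rx": 0, "ry": 0, "rz": 0}

```text
time_s: 10.08
tool_pos: [657.5, 71.6, 57.4]
tcp_rot: [-0.002, 0.636, 0.772, 0.002]
wrist_force: [-1.8, 10.3, -2.2]
finger_gap: 0.3
grasp_force: 5.5
```

```bash
python3 - <<'E'
from h import *
plan((93,-96,58))
E
```

```text
now box [ 92.2 -90.9  57.4] t 10.0833 F [-1.8 10.3 -2.2] gap 0.3
rot [-0.007 -0.011  2.997]
(93, -96, 58) [-0.0128  0.0021 -0.0015]
```

The force rose to about 10 N, so the handle looks to be at its stop. A slightly firmer push will confirm it.

>>> play_rows:
  increments:
    - {"tx": -0.005, "ty": 0, "tz": 0, "rx": 0, "ry": 0, "rz": 0}
    - {"tx": -0.008, "ty": 0, "tz": 0, "rx": 0, "ry": 0, "rz": 0}
    - {"tx": -0.008, "ty": 0, "tz": 0, "rx": 0, "ry": 0, "rz": 0}
    - {"tx": -0.008, "ty": 0, "tz": 0, "rx": 0, "ry": 0, "rz": 0}

```text
time_s: 10.42
tool_pos: [657.5, 71.4, 57.5]
tcp_rot: [-0.004, 0.636, 0.772, 0.004]
wrist_force: [-2.5, 15.8, -1.6]
finger_gap: -0.1
grasp_force: 8.0
```

>>> play_rows:
  increments:
    - {"tx": 0.06, "ty": -0.02, "tz": 0, "rx": 0, "ry": 0, "rz": 0}
    - {"tx": 0.08, "ty": -0.04, "tz": -0.05, "rx": 0, "ry": 0, "rz": 0}
    - {"tx": 0.08, "ty": -0.04, "tz": -0.15, "rx": 0, "ry": 0, "rz": 0}
    - {"tx": 0.08, "ty": -0.1, "tz": -0.25, "rx": 0, "ry": 0, "rz": 0}
    - {"tx": 0.08, "ty": -0.2, "tz": -0.35, "rx": 0, "ry": 0, "rz": 0}
    - {"tx": 0.08, "ty": -0.3, "tz": -0.37, "rx": 0, "ry": 0, "rz": 0}
    - {"tx": 0.08, "ty": -0.4, "tz": -0.37, "rx": 0, "ry": 0, "rz": 0}
    - {"tx": 0.08, "ty": -0.5, "tz": -0.37, "rx": 0, "ry": 0, "rz": 0}
    - {"tx": 0.08, "ty": -0.6, "tz": -0.37, "rx": 0, "ry": 0, "rz": 0}
    - {"tx": 0.08, "ty": -0.75, "tz": -0.37, "rx": 0, "ry": 0, "rz": 0}
    - {"tx": 0.08, "ty": -0.75, "tz": -0.37, "rx": 0, "ry": 0, "rz": 0}
    - {"tx": 0.08, "ty": -0.75, "tz": -0.37, "rx": 0, "ry": 0, "rz": 0}

```text
time_s: 11.42
tool_pos: [352.2, 37.8, 206.1]
tcp_rot: [0.0, 0.635, 0.772, -0.001]
wrist_force: [0.6, 0.0, -0.5]
finger_gap: 0.3
grasp_force: 0.0
```

```bash
python3 - <<'E'
from h import *
plan((93,-96,58))
im=cam("top");c=im["color"][120:290,260:500,::-1];cv2.imwrite("pics/t4.png",cv2.resize(c,None,fx=3.3,fy=3.3,interpolation=cv2.INTER_CUBIC))
E
```

```text
now box [-213.9  -65.2  206.1] t 11.4167 F [ 0.6  0.  -0.5] gap 0.3
rot [2.e-03 4.e-03 3.e+00]
(93, -96, 58) [-0.076   0.7675  0.3698]
```

View pics/t4.png

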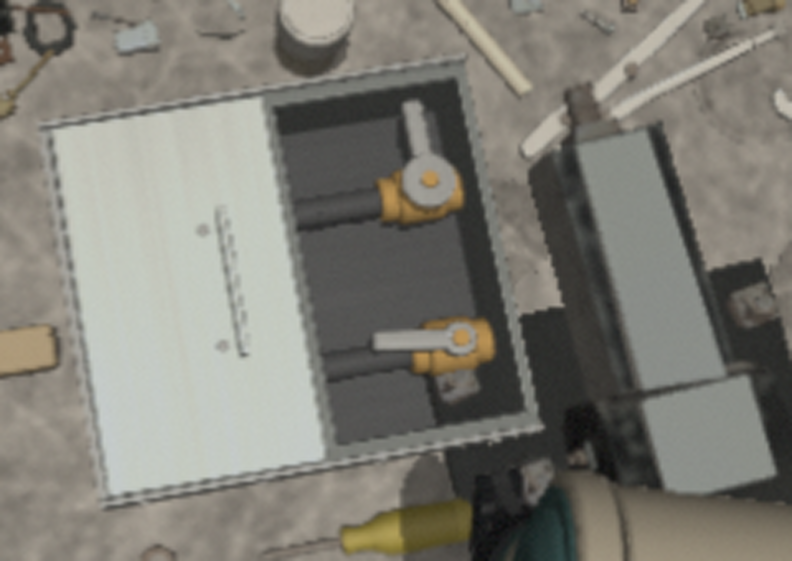

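The marked handle points along box +x at its firm stop. The plain handle is still open, the cover lies on the deck, and the visible loose things haven't moved.

```bash
python3 -c "
from h import *
print(bot.close_job())"
```

```text
the job is handed in; nothing more can be done
None
```

I handed the job in at about 11.4 s: the cover is on the deck with the bay open, the marked valve is against its shut stop, the plain handle is still open, and the loose things in view are where they were.

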